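# Knock the stuck tube sleeve up out of the heating block

### The job

One of the two grey aluminium heating blocks still has its white tube sleeve stuck down flush in the middle well, with nothing to grip. Poke it up from below: set that block down over the slim post of the knock-out stand, so that the post goes in through the hole under the well, the block lies fully down and level on the stand's plate, and the sleeve stands proud of the block. Let go of it there, and leave the empty block where it is.

Things in the scene. Friction and masses are not known exactly. Their poses are not given: they have to be found in the camera images.
- block: loose grey aluminium block with the stuck sleeve, 0.4 kg, 50 (its x) by 100 (y) by 54 mm high; grip across the 50 mm. Origin: centre of underside. Middle well (on z) 34 mm wide, 44 deep; its 10 mm floor has a central 27 mm access hole open below. Small closed 13 mm wells 36 mm to either side (y). Starts upright on the bench; any yaw will do on the stand; room needed above for the rising sleeve
- sleeve: white plastic tube sleeve in the block's middle well: 32 mm across, 44 mm high, about 35 g, 17 mm blind bore open at the top, closed bottom. Origin: centre of its underside, z along its axis. Starts on the well's floor, top flush with the block's top (origin 10 mm above the block's origin); slides up freely when pushed from below
- stand: knock-out stand, fixed: grey plate 90 x 90 x 12 mm with an upright 10 mm steel post in its middle, tip tapered, post top 34 mm above the plate (46 above the bench). Origin: centre of the plate's underside, z up the post. With the block fully down the sleeve is lifted 24 mm. The like stand over 200 mm away on the other side (y) has a 32 mm post, too thick for the hole: not to be used
- spare: the other heating block, loose, same make and size as block, but with its middle well empty (one sees down through the hole). Origin: centre of its underside, axes as block. It is to stay where it is

How it is judged:
By the outcome, as a careful person would: the job done as asked, in the order asked, and still so for the second after the job is handed in, with the robot touching nothing.
It also fails if it takes over 48 s, if anything falls off the work surface, if the arm or the gripper's body presses on something with over 40 N, if the wrist force passes 120 N, or if a joint passes its speed limit or range.

### The arm

A 6-joint arm with a two-finger parallel gripper is mounted at the origin on the work surface. World frame = base frame: x ahead of the robot, y to its left, z up, the work surface at z = 0. Lengths are in m, angles in rad, forces in N, time in s.
With the tool pointing down it reaches from about 0.4 to 0.825 m from the base axis. Payload 7 kg.
Tool frame: the origin (TCP) lies midway between the tips of the shut fingers; the grasp point (between the pads) lies 19 mm behind it (arm.pinch_z is the distance from the TCP to the grasp point, in m); y points along the fingers, x is the direction in which the jaws open and shut, and the axes are right-handed (so a half turn about y gives the same grasp; the last joint's range is limited). The gripper opens to 85 mm and grips with 20 to 120 N. Pads are 22 mm wide; open, the fingers measure 114 mm over their backs; the gripper's body (76 mm by 85 mm) begins 54 mm behind the grasp point. The pads swing forward as they close: fully open they stand 13 mm farther back than shut.
Start: joints at [-0.875, 0.359, 0.012, 0, -1.224, -0.288], TCP at [0.268, -0.62, 0.196] pointing down, gripper open.
Joint ranges: [-3.07, 3.07], [-1.43, 2.12], [-1.02, 1.25], [-3.03, 1.67], [-3.05, -0], [-3.03, 3.03]. Speed limits (rad/s): [2.39, 2.39, 3.01, 3.14, 3.14, 3.14].

### API

Orientations are given as a unit quaternion [x, y, z, w].
In Python, from workcell import arm gives the robot as it stands. The module is installed in compiled form; this text tells all that it offers.
- The arm moves only by the tool arm_command, never from a script. Its argument "steps" is one flat list of numbers, 7 for each row, row after row: the shift along the tool's x, y, z in units of 0.025 m (1.0 is 0.025 m), then the turn, a rotation vector about the tool's x, y, z in units of 0.08 rad (1.0 is 0.08 rad), then the gripper's target within -1 to 1 (fully open at 1, half-way at 0, shut at -1). A call has 1 to 8 rows; each row shifts and turns the pose as measured when the row begins, along the tool's axes as they then stand; what a row does not reach is not made up. A row lasts 1/10 s, in which the tool goes at most 50 mm and 8.59 degrees, less where a joint would pass 70% of its speed; a pose out of reach is approached as far as the arm can. A call with a number of a shift or a turn outside -1 to 1 is refused whole. A call with a gripper value outside its range is refused whole. The fingers move at their own pace and stop on an object; "grip_force" is the grip in N (left out, the last holds). Time passes only in rows, so rows that do not move let the fingers close. It gives the time, the measured TCP pose, the force and the opening at its end, in the units of the state.
- arm.get_obs(): the state, without advancing time (a new reading comes with each control period).
- arm.read_camera(name): name is "scene" or "top" or "wrist"; returns a dict with "color" (384x512x3 uint8, red, green, blue), "mtx" (3x3 intrinsics, pixels), "R" (3x3) and "t" (3): a world point X has camera coordinates R X + t. Camera axes: x right, y down, z forward; pixel columns grow to the right and rows downward; lengths in m; the calibration is good to about 2 mm. A picture is of the moment at which its call begins. There is no depth.
- arm.job_done(): hands the job in, once; it reports no verdict.
The state is a dict: "time": time; "q": joint angles; "joint_vel": joint speeds; "tau": joint torques, N m; "ee_pos": TCP position; "orientation": TCP orientation; "force": force on the tool from outside, world axes, zero at the start; "moment": the same for the moment, N m; "grip_width": finger opening in m.
Only numpy, scipy, OpenCV 4.12 (cv2) and the standard library are available. Lean on these libraries where they do the work, as an engineer would, in place of code of your own. Each camera call takes 0.05 s, during which the arm holds its last target. There are 200 camera calls.

## Working session

There is one attempt and no reset: what is moved stays moved. The work goes in short steps, Python scripts to look and compute and a tool call to move; the robot and the scene stay as the last step left them, time stands still between calls to the robot, and variables do not carry over. Pictures are saved under pics/ and viewed, about 8 in all and at most 12, crops included, and the job is handed in when it is done.

Besides the shell and the picture viewer there is one more tool, called after "Emit:" as a command line: name --argument value ..., lists and objects as JSON in quotes. arm_command: Moves the arm, as the interface text tells. Shifts and turns lie within -1 to 1; 1 stands for 0.025 m of shift or 0.08 rad of turn. Its arguments: {"type":"object","properties":{"steps":{"type":"array","items":{"type":"number","minimum":-1,"maximum":1}},"grip_force":{"type":"number"}},"required":["steps"]}

```bash
mkdir -p pics
cat > h.py <<'E'
from workcell import arm
import numpy as np, cv2
def shot(n,f):
    c=arm.read_camera(n); cv2.imwrite('pics/'+f,c['color'][:,:,::-1]); np.savez('pics/'+f+'.npz',**c); return c
def onplane(c,uv,z):
    uv=np.atleast_2d(uv).astype(float); K,R,t=np.array(c['mtx']),np.array(c['R']),np.array(c['t'])
    d=(np.linalg.inv(K)@np.c_[uv,np.ones(len(uv))].T).T@R; o=-R.T@t
    return o+d*((z-o[2])/d[:,2])[:,None]
def proj(c,X):
    X=np.atleast_2d(X); p=(np.array(c['R'])@X.T).T+c['t']; p=(np.array(c['mtx'])@p.T).T; return p[:,:2]/p[:,2:]
def tri(cs,uvs):
    A=[];b=[]
    for c,uv in zip(cs,uvs):
        R=np.array(c['R']);o=-R.T@c['t']; d=R.T@np.linalg.inv(c['mtx'])@[*uv,1]; d/=np.linalg.norm(d)
        P=np.eye(3)-np.outer(d,d);A.append(P);b.append(P@o)
    return np.linalg.lstsq(np.vstack(A),np.hstack(b),rcond=None)[0]
E
python3 - <<'E'
from h import *
a=shot('top','top0.png');b=shot('scene','scene0.png')
for c in(a,b): print(-np.array(c['R']).T@c['t'],c['mtx'][0])
o=arm.get_obs();print(o['ee_pos'],o['orientation'],o['time'],o['grip_width'],arm.pinch_z)
E
```

```text
[ 0.48280099 -0.00761992  0.8321926 ] [460.99490213   0.         253.45639124]
[1.14014456 0.28938241 0.5491373 ] [470.44236112   0.         256.74296485]
[ 0.26743626 -0.61923562  0.19527043] [ 0.38797032  0.59109521 -0.59062419 -0.38890686] 0.1 0.08583548421241843 0.0187
```

View pics/top0.png

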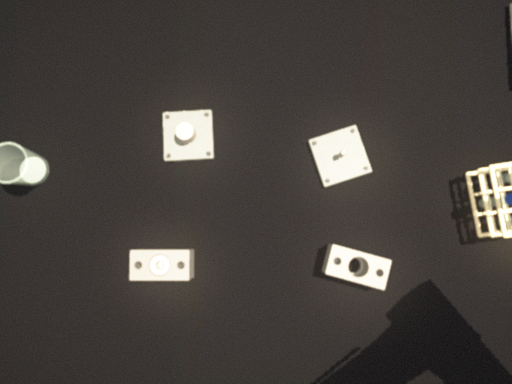

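View pics/scene0.png

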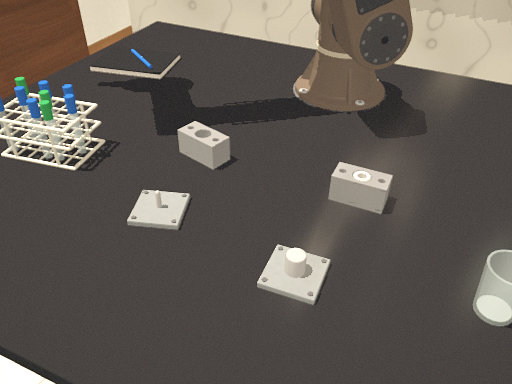

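The top view shows the block with the sleeve at (160,265), the spare at (357,267), the slim-post stand at (340,156) and the thick-post stand at (188,135). The scene view agrees: sleeve at (362,176), slim post at (158,200).

```bash
cat > m.py <<'E'
from h import *
from scipy.spatial.transform import Rotation as Ro
a=dict(np.load('pics/top0.png.npz'));b=dict(np.load('pics/scene0.png.npz'))
print('sleeve tri',tri([a,b],[(160,265),(362,176)]))
print('wells',onplane(a,[(138,265),(160,265),(181,265)],.054).round(4))
g=cv2.cvtColor(a['color'],cv2.COLOR_RGB2GRAY)
for n,(x0,x1,y0,y1),z in(('stand',(295,385,115,200),.012),('block',(115,205,235,295),.054)):
    m=(g[y0:y1,x0:x1]>110).astype(np.uint8); m=cv2.morphologyEx(m,cv2.MORPH_CLOSE,np.ones((9,9)))
    cs=max(cv2.findContours(m,0,2)[0],key=cv2.contourArea)
    r=cv2.minAreaRect(cs); bp=cv2.boxPoints(r)+[x0,y0]; P=onplane(a,bp,z)
    print(n,r,'\n',P.round(4),P.mean(0),np.linalg.norm(np.diff(P,axis=0),axis=1))
print('stand corner tri',[tri([a,b],p) for p in [((328,181),(138,196.5)),]])
o=arm.get_obs();print(Ro.from_quat(o['orientation']).as_matrix().round(3))
E
python3 m.py
python3 - <<'E'
import cv2,numpy as np
a=cv2.imread('pics/top0.png')[105:205,290:390];b=cv2.imread('pics/scene0.png')[170:240,110:210]
c=cv2.imread('pics/top0.png')[235:300,110:210];d=cv2.imread('pics/scene0.png')[150:220,310:410]
r=lambda i:cv2.resize(i,(400,300))
cv2.imwrite('pics/crop.png',np.vstack([np.hstack([r(a),r(b)]),np.hstack([r(c),r(d)])]))
E
```

```text
sleeve tri [0.43024848 0.1714055  0.0532842 ]
wells [[0.4306 0.2068 0.054 ]
 [0.4309 0.1696 0.054 ]
 [0.4311 0.1342 0.054 ]]
stand ((44.95000457763672, 40.349998474121094), (51.861351013183594, 52.177581787109375), 71.56505584716797) 
 [[ 0.6541 -0.0818  0.012 ]
 [ 0.6842 -0.1711  0.012 ]
 [ 0.5947 -0.1986  0.012 ]
 [ 0.565  -0.1103  0.012 ]] [ 0.62452846 -0.14044335  0.012     ] [0.09418663 0.09360185 0.09310553]
block ((46.0, 30.0), (32.0, 64.0), 90.0) 
 [[0.4572 0.2228 0.054 ]
 [0.4578 0.1144 0.054 ]
 [0.4048 0.1135 0.054 ]
 [0.404  0.2212 0.054 ]] [0.43095514 0.16799034 0.054     ] [0.10838539 0.05300705 0.10764793]
stand corner tri [array([ 0.60093189, -0.15153632,  0.01325651])]
[[-0.396 -0.001 -0.918]
 [ 0.918  0.001 -0.396]
 [ 0.001 -1.     0.   ]]
```

View pics/crop.png

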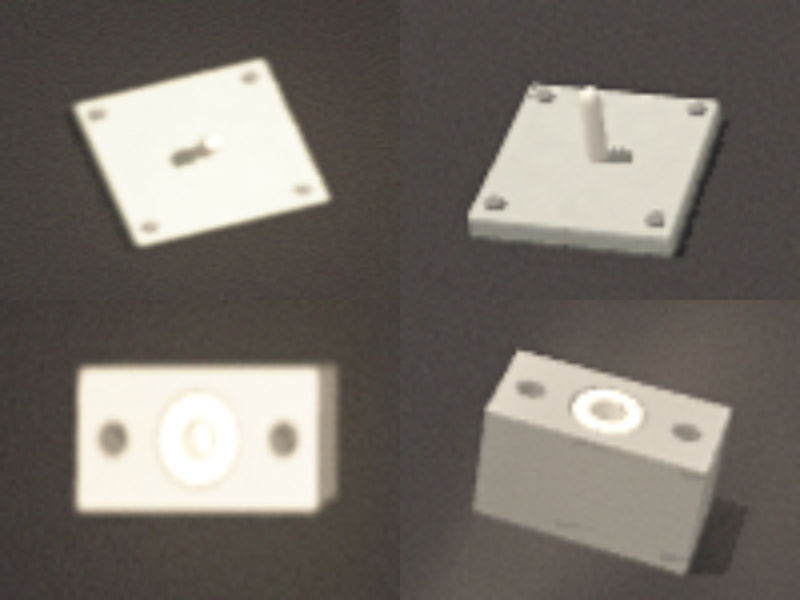

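Emit:
arm_command --steps '[0.6,0,-0.8,0,-1,0,1,0.53,0,-0.85,0,-1,0,1,0.46,0,-0.89,0,-1,0,1,0.39,0,-0.92,0,-1,0,1,0.31,0,-0.95,0,-1,0,1,0.24,0,-0.97,0,-1,0,1,0.16,0,-0.99,0,-1,0,1,0.08,0,-1,0,-1,0,1]'

```text
time: 0.9
ee_pos: [0.366, -0.4392, 0.1904]
orientation: [0.174, 0.687, -0.683, -0.179]
force: [0.6, 0.3, -0.4]
grip_width: 0.0854
```

```bash
cat > st.py <<'E'
from h import *
from scipy.spatial.transform import Rotation as Ro
def st():
    o=arm.get_obs();M=Ro.from_quat(o['orientation']).as_matrix()
    print('t',round(o['time'],2),'p',np.round(o['ee_pos'],4),'jaw deg',np.degrees(np.arctan2(M[1,0],M[0,0])).round(2),'yaxis',M[:,1].round(3),'F',np.round(o['force'],1),'w',round(o['grip_width'],4)); return np.array(o['ee_pos']),M
E
python3 - <<'E'
from st import *
st()
a=dict(np.load('pics/top0.png.npz'));b=dict(np.load('pics/scene0.png.npz'))
print('tip',tri([a,b],[(343,152.7),(157.5,191)]),'sleeve',tri([a,b],[(159.7,264.9),(361.75,175.7)]))
ct=np.array([(97,114),(250,76),(302,189),(149,227)])/[4,3]+[290,105]
P=onplane(a,ct,.012);print('plate holes',P.round(4),P.mean(0))
cs=(np.array([(545,96),(697,108),(655,218),(495,203)])-[400,0])/[4,300/70]+[110,170]
Q=onplane(b,cs,.012);print('scene',Q.round(4),Q.mean(0))
E
```

```text
t 0.9 p [ 0.366  -0.4392  0.1904] jaw deg 151.09 yaxis [-0.007  0.008 -1.   ] F [ 0.6  0.3 -0.4] w 0.0854
tip [ 0.62233613 -0.13930214  0.04724223] sleeve [0.43060317 0.17131479 0.05420707]
plate holes [[ 0.6468 -0.0948  0.012 ]
 [ 0.6699 -0.1637  0.012 ]
 [ 0.6014 -0.1856  0.012 ]
 [ 0.5786 -0.1173  0.012 ]] [ 0.62414808 -0.1403306   0.012     ]
scene [[ 0.5984 -0.1847  0.012 ]
 [ 0.5748 -0.1169  0.012 ]
 [ 0.644  -0.0948  0.012 ]
 [ 0.6665 -0.1623  0.012 ]] [ 0.62093655 -0.13967869  0.012     ]
```

Emit:
arm_command --steps '[-0.02,0,-1,0,-1,0,1,-0.1,0,-1,0,-1,0,1,-0.18,0,-0.98,0,-1,0,1,-0.26,0,-0.97,0,-1,0,1,-0.33,0,-0.94,0,-1,0,1,-0.41,0,-0.91,0,-1,0,1,-0.47,0,-0.88,0,-0.3,0,1,0,0,-1,0,0,0,1]'

```text
time: 1.7
ee_pos: [0.4535, -0.253, 0.1886]
orientation: [-0.012, 0.711, -0.703, 0.005]
force: [-0.6, 1.1, -0.7]
grip_width: 0.0854
```

Emit:
arm_command --steps '[0,0,-1,0,0,0,1,0,0,-1,0,0,0,1,0,0,-1,0,0,0,1,0,0,-1,0,0,0,1,0,0,-1,0,0,0,1,0,0,-1,0,0,0,1,0,0,-1,0,0,0,1,0,0,-1,0,0,0,1]'

```text
time: 2.5
ee_pos: [0.4458, -0.0446, 0.1886]
orientation: [-0.014, 0.711, -0.703, 0.003]
force: [0.3, 0.2, -0.3]
grip_width: 0.0853
```

```bash
python3 -c "
from st import *
st()"
```

```text
t 2.5 p [ 0.4458 -0.0446  0.1886] jaw deg -178.66 yaxis [-0.015  0.011 -1.   ] F [ 0.3  0.2 -0.3] w 0.0853
```

Emit:
arm_command --steps '[0.04,0,-1,0,0.1,0,1,0.04,0,-1,0,0.1,0,1,0.04,0,-1,0,0.1,0,1,0.04,0,-1,0,0,0,1,0.04,0,-1,0,0,0,1,0.04,0,-1,0.07,0,0.1,1,0.04,0,-1,0.07,0,0.1,1,0,0,-0.5,0,0,0,1]'

```text
time: 3.3
ee_pos: [0.4345, 0.1512, 0.1894]
orientation: [0.0, -0.707, 0.707, 0.001]
force: [0.3, -0.2, -0.4]
grip_width: 0.0857
```

```bash
python3 -c "
from st import *
st();shot('wrist','w1.png')"
```

```text
t 3.3 p [0.4345 0.1512 0.1894] jaw deg 179.96 yaxis [-0.001 -0.    -1.   ] F [ 0.3 -0.2 -0.4] w 0.0857
```

View pics/w1.png

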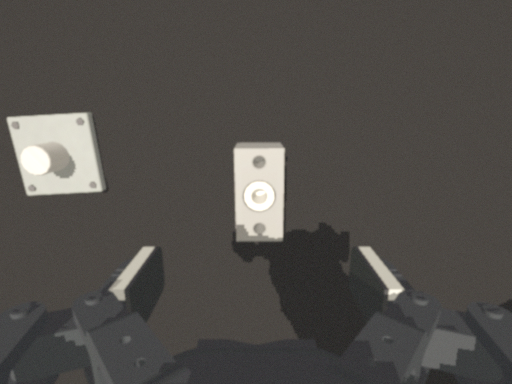

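The wrist view shows the block with its sleeve at (259.5,196) and side wells at (259.5,161.5) and (260,228). It is lined up with the jaws.

```bash
python3 -c "
from h import *
c=dict(np.load('pics/w1.png.npz'));a=dict(np.load('pics/top0.png.npz'));b=dict(np.load('pics/scene0.png.npz'))
print(onplane(c,[(259.5,161.5),(259.5,196),(260,228)],.054))
print(tri([c,a,b],[(259.5,196),(159.7,264.9),(361.75,175.7)]))
"
```

```text
[[0.43092973 0.13543713 0.054     ]
 [0.43087099 0.17164584 0.054     ]
 [0.43027705 0.20733371 0.054     ]]
[0.43075642 0.17138648 0.05435797]
```

Emit:
arm_command --steps '[0.15,0.3,-0.8,0,0,0,1,0,1,0,0,0,0,1,0,1,0,0,0,0,1,0,1,0,0,0,0,1,0,1,0,0,0,0,1,0,1,0,0,0,0,1,0,0.8,0,0,0,0,1,0,0,0,0,0,0,1]'

```text
time: 4.15
ee_pos: [0.431, 0.1703, 0.0319]
orientation: [-0.001, 0.707, -0.707, -0.001]
force: [-0.4, 0.3, -0.6]
grip_width: 0.0853
```

Emit:
arm_command --steps '[0,0.45,-0.03,0,0,0,1,0,0,0,0,0,0,-1,0,0,0,0,0,0,-1,0,0,0,0,0,0,-1,0,0,0,0,0,0,-1,0,0,0,0,0,0,-1,0,0,0,0,0,0,-1,0,0,0,0,0,0,-1]' --grip_force 60

```text
time: 4.95
ee_pos: [0.4337, 0.1715, 0.0254]
orientation: [0.001, 0.709, -0.706, 0.001]
force: [-0.1, 0.2, -0.4]
grip_width: 0.0001
```

Emit:
arm_command --steps '[0,0,0,0,0,0,-1,0,-0.2,0,0,0,0,-1,0,-1,0,0,0,0,-1,0,-1,0,0,0,0,-1,0,-1,0,0,0,0,-1,0,-1,0,0,0,0,-1,0,0,0,0,0,0,-1]'

```text
time: 5.65
ee_pos: [0.4328, 0.1703, 0.1352]
orientation: [-0.0, 0.708, -0.707, 0.0]
force: [0.6, 0.5, -0.5]
grip_width: -0.0003
```

```bash
python3 -c "
from st import *
st();shot('wrist','w2.png')"
```

```text
t 5.65 p [0.4328 0.1703 0.1352] jaw deg -179.96 yaxis [-0.     0.001 -1.   ] F [ 0.6  0.5 -0.5] w -0.0003
```

View pics/w2.png

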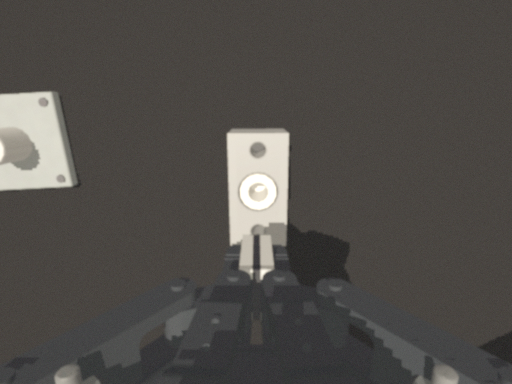

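The gripper shut on nothing. The block is untouched at (258,191), so I'm checking where the fingers really are relative to the reported TCP.

Run:
```python
from st import *
p,M=st()
w=dict(np.load('pics/w2.png.npz'))
b=shot('scene','s2.png');a=shot('top','t2.png')
for n,c in(('w',w),('top',a),('scene',b)):
    print(n,'cam',(-c['R'].T@c['t']).round(3),'TCP',proj(c,p).round(1),'pinch',proj(c,p-M[:,1]*.0187).round(1),'sleeve',proj(c,[.4307,.1713,.054]).round(1))
print('sleeve now wrist',onplane(w,(258,191.5),.054)); print(arm.get_obs()['q'])
cv2.imwrite('pics/c2.png',np.vstack([cv2.resize(a['color'][190:340,60:310,::-1],(500,300)),cv2.resize(b['color'][60:240,262:512,::-1],(500,300))]))
```

```text
t 5.7 p [0.4319 0.1698 0.1337] jaw deg -179.99 yaxis [-0.002  0.001 -1.   ] F [ 0.1  1.3 -0.3] w -0.0001
w cam [0.432 0.101 0.313] TCP [[257.3 223.4]] pinch [[257.3 235.6]] sleeve [[258.5 191.5]]
top cam [ 0.483 -0.008  0.832] TCP [[147.8 267.8]] pinch [[144.6 268.7]] sleeve [[159.  265.1]]
scene cam [1.14  0.289 0.549] TCP [[366.9 138.1]] pinch [[368.7 128.4]] sleeve [[361.  175.9]]
sleeve now wrist [[0.4311616  0.17134069 0.054     ]]
[ 0.79883885  0.06487072 -0.52712101 -0.00279868 -0.98351677 -0.79747225]
```

View pics/c2.png

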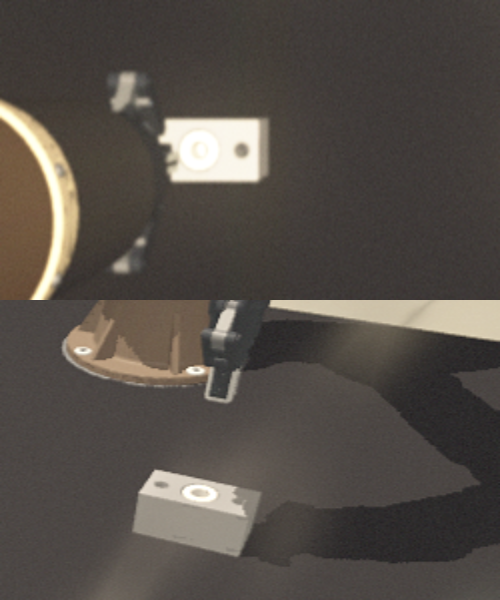

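Run:
```python
from h import *
w=dict(np.load('pics/w2.png.npz'));a=dict(np.load('pics/t2.png.npz'));b=dict(np.load('pics/s2.png.npz'))
r=lambda c,x,y:cv2.resize(c['color'][y:y+70,x:x+65,::-1],(260,560),interpolation=cv2.INTER_CUBIC) if 0 else cv2.resize(c['color'][y:y+70,x:x+65,::-1],None,fx=4,fy=4)
cv2.imwrite('pics/c3.png',np.hstack([r(w,225,205),r(a,110,235),r(b,345,75)]))
```

```text
(no output)
```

View pics/c3.png

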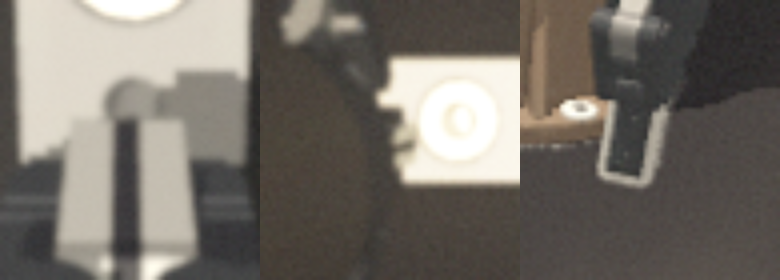

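Run:
```python
from st import *
p,M=st()
w=dict(np.load('pics/w2.png.npz'));b=dict(np.load('pics/s2.png.npz'))
for uv in((256.7,235),(256.7,238)):
  X=tri([w,b],[uv,(372,120.5)]);print(X,X-p,proj(w,X),proj(b,X))
# tip from scene, x fixed
for x in(.432,.44,.45):
  d=onplane(b,(372,120.5),.1)[0];o=-b['R'].T@b['t'];v=d-o;print(o+v*((x-o[0])/v[0]))
```

```text
t 5.8 p [0.4308 0.1689 0.1315] jaw deg 179.99 yaxis [-0.005 -0.002 -1.   ] F [-0.5  0.3 -0.4] w -0.0001
[0.43080654 0.16857198 0.16508207] [ 5.32311157e-05 -3.17870167e-04  3.35829775e-02] [[259.63647494 243.16245661]] [[369.34736941 121.26991592]]
[0.43103923 0.16928794 0.16557085] [0.00028593 0.00039809 0.03407176] [[259.18738463 244.8463693 ]] [[369.78219286 121.16594565]]
[0.432      0.17284301 0.16817554]
[0.44       0.17415957 0.17247932]
[0.45       0.17580527 0.17785903]
```

Run:
```python
from h import *
w=dict(np.load('pics/w2.png.npz'));b=dict(np.load('pics/s2.png.npz'))
for u in((271,235),(256.7,235),(243,235)):
  X=tri([w,b],[u,(365,118.75)]);print(X.round(4),proj(w,X).round(1),proj(b,X).round(1))
print(proj(w,[[.4325,y,z] for y in(.158,.17,.181) for z in(.115,.135,.155,.175)]).round(1).tolist())
print(proj(b,[[.4325,y,z] for y in(.158,.17,.181) for z in(.115,.135,.155,.175)]).round(1).tolist())
print(w['mtx'],w['R'].round(3))
```

```text
[0.4258 0.1616 0.1663] [[269.6 231.4]] [[366.1 118.4]]
[0.4325 0.1616 0.1692] [[256.2 233.8]] [[365.4 118.6]]
[0.4388 0.1617 0.1719] [[243.4 236.1]] [[364.7 118.8]]
[[256.4, 196.3], [256.4, 205.6], [256.4, 217.1], [256.3, 231.5], [256.4, 213.6], [256.4, 224.4], [256.4, 237.8], [256.3, 254.5], [256.4, 228.9], [256.4, 241.1], [256.3, 256.1], [256.3, 274.7]]
[[358.5, 145.9], [360.2, 135.9], [362.0, 125.6], [363.8, 115.0], [365.2, 147.5], [367.1, 137.5], [369.0, 127.2], [370.9, 116.6], [371.5, 149.1], [373.5, 139.0], [375.4, 128.7], [377.5, 118.0]]
[[313.24222681   0.         256.10671563]
 [  0.         313.24222681 195.94075974]
 [  0.           0.           1.        ]] [[-1.    -0.    -0.001]
 [-0.001  0.961  0.277]
 [ 0.001  0.277 -0.961]]
```

The two views put the finger tips about 34 mm above the reported TCP, in line with the miss: the fingers shut just above the block top. I'll allow for that and come down in steps, watching the force.

Emit:
arm_command --steps '[0,0,0,0,0,0,1,0,0,0,0,0,0,1,0,0,-0.05,0,0,0,1,0,0,-0.03,0,0,0,1,0,1,0,0,0,0,1,0,1,0,0,0,0,1,0,1,0,0,0,0,1,0,0.7,0,0,0,0,1]'

```text
time: 6.6
ee_pos: [0.4306, 0.1713, 0.0355]
orientation: [0.002, -0.706, 0.708, 0.002]
force: [-1.0, 0.7, 0.8]
grip_width: 0.0853
```

Emit:
arm_command --steps '[0,0.4,0,0,0,0,1,0,0.4,0,0,0,0,1,0,0.2,0,0,0,0,1,0,0,0,0,0,0,1]'

```text
time: 7.0
ee_pos: [0.4295, 0.1704, 0.0071]
orientation: [0.003, -0.705, 0.709, 0.003]
force: [-0.6, -0.7, -0.5]
grip_width: 0.0852
```

```bash
python3 -c "
from st import *
st()"
```

```text
t 7.0 p [0.4295 0.1704 0.0071] jaw deg -179.97 yaxis [-0.008 -0.005 -1.   ] F [-0.6 -0.7 -0.5] w 0.0852
```

Emit:
arm_command --steps '[-0.05,0.4,-0.03,-0.06,0,0.1,1,0,0.35,0,0,0,0,1,0,0.1,0,0,0,0,1]'

```text
time: 7.3
ee_pos: [0.4324, 0.1726, -0.013]
orientation: [0.001, 0.708, -0.706, 0.002]
force: [-0.1, -0.5, -0.0]
grip_width: 0.0854
```

Emit:
arm_command --steps '[0,0,0,0,0,0,-1,0,0,0,0,0,0,-1,0,0,0,0,0,0,-1,0,0,0,0,0,0,-1,0,0,0,0,0,0,-1,0,0,0,0,0,0,-1]' --grip_force 60

```text
time: 7.9
ee_pos: [0.4323, 0.1727, -0.0122]
orientation: [0.001, 0.708, -0.706, 0.001]
force: [-0.0, -0.5, -2.2]
grip_width: 0.0488
```

```bash
python3 -c "
from st import *
st()"
```

```text
t 7.9 p [ 0.4323  0.1727 -0.0122] jaw deg -179.95 yaxis [ 0.003  0.003 -1.   ] F [-0.  -0.5 -2.2] w 0.0488
```

Emit:
arm_command --steps '[0,-0.2,0,0,0,0,-1,0,-0.8,0,0,0,0,-1,0,-1,0,0,0,0,-1,0,-1,0,0,0,0,-1,0,-1,0,0,0,0,-1,0,0,0,0,0,0,-1,0,0,0,0,0,0,-1]'

```text
time: 8.6
ee_pos: [0.4293, 0.1703, 0.0908]
orientation: [0.0, -0.707, 0.707, 0.001]
force: [-0.4, -0.2, -4.5]
grip_width: 0.0492
```

Run:
```python
from st import *
st();w=shot('wrist','w4.png');b=shot('scene','s4.png')
cv2.imwrite('pics/c4.png',np.hstack([w['color'][100:384,100:400,::-1],b['color'][0:284,250:512,::-1]]))
```

```text
t 8.6 p [0.4293 0.1703 0.0908] jaw deg 179.96 yaxis [-0.002 -0.001 -1.   ] F [-0.4 -0.2 -4.5] w 0.0492
```

View pics/c4.png

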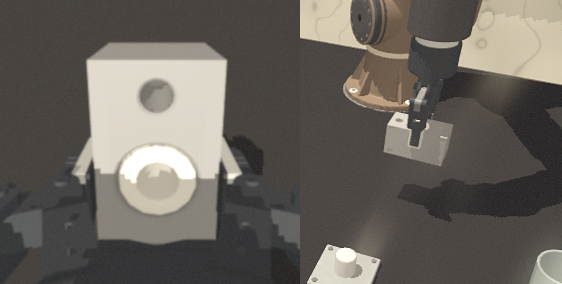

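Held level; the wrist force (4.5 N) matches the block plus sleeve. The sleeve is at wrist (257,279).

Run:
```python
from st import *
p,M=st();w=dict(np.load('pics/w4.png.npz'));b=dict(np.load('pics/s4.png.npz'))
print(onplane(w,[(257,279),(256.5,195)],.157)-p)
# block top corners in scene/wrist
print(tri([w,b],[(188,159),(439,107)] if 0 else [(256.5,195),(349.5,120)])-p)
```

```text
t 8.7 p [0.4294 0.1701 0.0903] jaw deg 179.98 yaxis [-0.002 -0.002 -1.   ] F [ 1.  -0.5 -5.1] w 0.0491
[[-0.00057062 -0.00246941  0.0667129 ]
 [-0.00040136 -0.03751901  0.0667129 ]]
[-0.00080581 -0.03649487  0.06723856]
```

Emit:
arm_command --steps '[-0.3,0,0.4,0,0,0,-1,-0.52,0,0.82,0,0,0,-1,-0.52,0,0.82,0,0,0,-1,-0.52,0,0.82,0,0,0,-1,-0.52,0,0.82,0,0,0,-1,-0.52,0,0.82,0,0,0,-1,-0.52,0,0.82,0,0,0,-1,-0.52,0,0.82,0,0,0,-1]'

```text
time: 9.5
ee_pos: [0.527, 0.0068, 0.0807]
orientation: [0.008, -0.704, 0.71, 0.005]
force: [0.6, 1.0, -4.4]
grip_width: 0.0493
```

Emit:
arm_command --steps '[-0.52,0,0.82,0,0,0,-1,-0.52,0,0.82,0,0,0,-1,-0.52,0,0.82,0,0,0,-1,-0.52,0,0.82,0,0,0,-1,-0.52,0,0.82,0,0,0,-1,-0.3,0,0.4,0,0,0,-1,0,0,0,0,0,0,-1]'

```text
time: 10.2
ee_pos: [0.5982, -0.119, 0.0679]
orientation: [0.013, -0.702, 0.712, 0.013]
force: [-0.3, 0.3, -5.0]
grip_width: 0.0492
```

```bash
python3 -c "
from st import *
st()"
```

```text
t 10.2 p [ 0.5982 -0.119   0.0679] jaw deg 179.97 yaxis [-0.037 -0.013 -0.999] F [-0.3  0.3 -5. ] w 0.0492
```

Emit:
arm_command --steps '[-0.4,-0.3,0.3,-0.08,0,0.23,-1,-0.3,-0.3,0.3,-0.08,0,0.23,-1,-0.2,0,0.15,0,0,0,-1,0,0,0,0,0,0,-1]'

```text
time: 10.6
ee_pos: [0.6213, -0.1388, 0.082]
orientation: [-0.0, 0.708, -0.707, 0.0]
force: [-0.4, 1.0, -4.9]
grip_width: 0.0493
```

Run:
```python
from st import *
st();w=shot('wrist','w5.png');b=shot('scene','s5.png');a=shot('top','t5.png')
z=lambda c,x,y:cv2.resize(c['color'][y:y+130,x:x+130,::-1],(390,390))
cv2.imwrite('pics/c5.png',np.hstack([z(b,90,110),z(a,270,90)]))
```

```text
t 10.6 p [ 0.6213 -0.1388  0.082 ] jaw deg -180.0 yaxis [ 0.     0.001 -1.   ] F [-0.4  1.  -4.9] w 0.0493
```

View pics/c5.png

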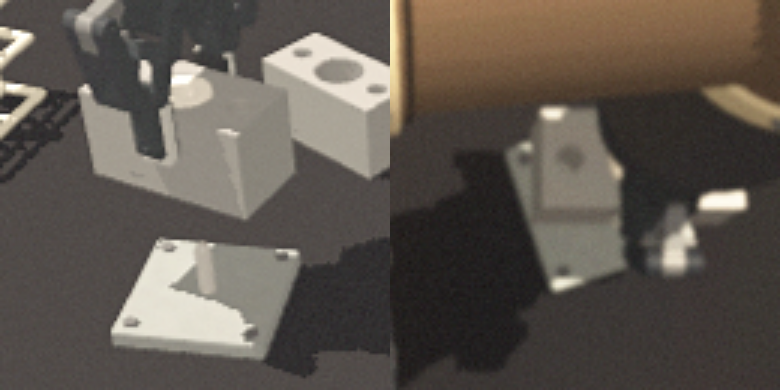

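The scene crop shows the held block above the slim post, its lower corners at full-image (121.7,167.3), (172.3,182.7) and (188,167.3); the spare stands undisturbed behind it.

Run:
```python
from st import *
p,M=st();b=dict(np.load('pics/s5.png.npz'))
for z in(.090,.095,.1):
  P=onplane(b,[(121.7,167.3),(172.3,182.7),(188,167.3)],z);print(P.round(4).tolist(),'len',np.linalg.norm(np.diff(P,axis=0),axis=1),'c',(P[0]+P[2])/2)
```

```text
t 10.75 p [ 0.6205 -0.1381  0.0817] jaw deg -179.97 yaxis [-0.001  0.001 -1.   ] F [ 0.  -0.2 -5.1] w 0.0487
[[0.6377, -0.1944, 0.09], [0.6372, -0.0931, 0.09], [0.5882, -0.0934, 0.09]] len [0.10137842 0.04900248] c [ 0.61294498 -0.14391122  0.09      ]
[[0.6432, -0.1892, 0.095], [0.6426, -0.0889, 0.095], [0.5942, -0.0892, 0.095]] len [0.10027441 0.04846884] c [ 0.61868617 -0.13919266  0.095     ]
[[0.6487, -0.1839, 0.1], [0.6481, -0.0847, 0.1], [0.6002, -0.085, 0.1]] len [0.0991704 0.0479352] c [ 0.62442737 -0.1344741   0.1       ]
```

Emit:
arm_command --steps '[-0.12,0.3,0,0,0,0,-1,0,0.5,0,0,0,0,-1,0,0.5,0,0,0,0,-1,0,0.2,0,0,0,0,-1,0,0,0,0,0,0,-1]'

```text
time: 11.25
ee_pos: [0.6222, -0.1367, 0.0395]
orientation: [-0.002, 0.708, -0.707, -0.001]
force: [-0.2, -0.2, -4.2]
grip_width: 0.0492
```

```bash
python3 -c "
from st import *
st()"
```

```text
t 11.25 p [ 0.6222 -0.1367  0.0395] jaw deg -179.89 yaxis [-0.004  0.002 -1.   ] F [-0.2 -0.2 -4.2] w 0.0492
```

Emit:
arm_command --steps '[-0.02,0.3,0.04,0.02,0,0.05,-1,0,0.3,0,0,0,0,-1,0,0.3,0,0,0,0,-1,0,0.3,0,0,0,0,-1]'

```text
time: 11.65
ee_pos: [0.6237, -0.1378, 0.0082]
orientation: [-0.0, -0.707, 0.707, -0.002]
force: [0.6, 0.0, -4.7]
grip_width: 0.0489
```

```bash
python3 -c "
from st import *
st()"
```

```text
t 11.65 p [ 0.6237 -0.1378  0.0082] jaw deg -179.87 yaxis [ 0.003 -0.    -1.   ] F [ 0.6  0.  -4.7] w 0.0489
```

Emit:
arm_command --steps '[0,0.15,0,0,0,-0.03,-1,0,0.12,0,0,0,0,-1,0,0,0,0,0,0,-1]'

```text
time: 11.95
ee_pos: [0.6235, -0.138, 0.0]
orientation: [0.001, -0.707, 0.707, -0.001]
force: [0.3, -0.7, -3.3]
grip_width: 0.0493
```

Emit:
arm_command --steps '[0,0.1,0,0,0,0,-1,0,0,0,0,0,0,-1]'

```text
time: 12.15
ee_pos: [0.624, -0.138, 0.0008]
orientation: [0.001, -0.707, 0.708, -0.001]
force: [-0.3, 0.6, -5.0]
grip_width: 0.0491
```

```bash
python3 -c "
from st import *
st()"
```

```text
t 12.15 p [ 0.624  -0.138   0.0008] jaw deg -179.82 yaxis [ 0.001 -0.001 -1.   ] F [-0.3  0.6 -5. ] w 0.0491
```

Emit:
arm_command --steps '[0,0.15,0,0,0,0,-1,0,0,0,0,0,0,-1]'

```text
time: 12.35
ee_pos: [0.6252, -0.1381, 0.0006]
orientation: [0.0, -0.706, 0.708, -0.003]
force: [-1.0, 0.1, -4.1]
grip_width: 0.0492
```

Emit:
arm_command --steps '[0,0.12,0,0,0,0,-1,0,0,0,0,0,0,-1]'

```text
time: 12.55
ee_pos: [0.6261, -0.1382, 0.0002]
orientation: [-0.0, -0.706, 0.708, -0.004]
force: [-0.7, -0.4, -4.4]
grip_width: 0.0491
```

Emit:
arm_command --steps '[0.08,0.3,0,0,0.05,0,-1,0,0,0,0,0,0,-1]'

```text
time: 12.75
ee_pos: [0.6277, -0.1386, 0.0009]
orientation: [-0.003, -0.705, 0.709, -0.007]
force: [1.1, 1.0, -4.9]
grip_width: 0.0494
```

Run:
```python
from st import *
st();b=shot('scene','s6.png');st()
cv2.imwrite('pics/c6.png',cv2.resize(b['color'][130:240,95:245,::-1],(750,550)))
```

```text
t 12.75 p [ 0.6277 -0.1386  0.0009] jaw deg -179.7 yaxis [ 0.013 -0.005 -1.   ] F [ 1.1  1.  -4.9] w 0.0494
t 12.8 p [ 0.6282 -0.1386  0.0009] jaw deg -179.69 yaxis [ 0.014 -0.005 -1.   ] F [ 0.2  0.1 -3.3] w 0.0493
```

View pics/c6.png

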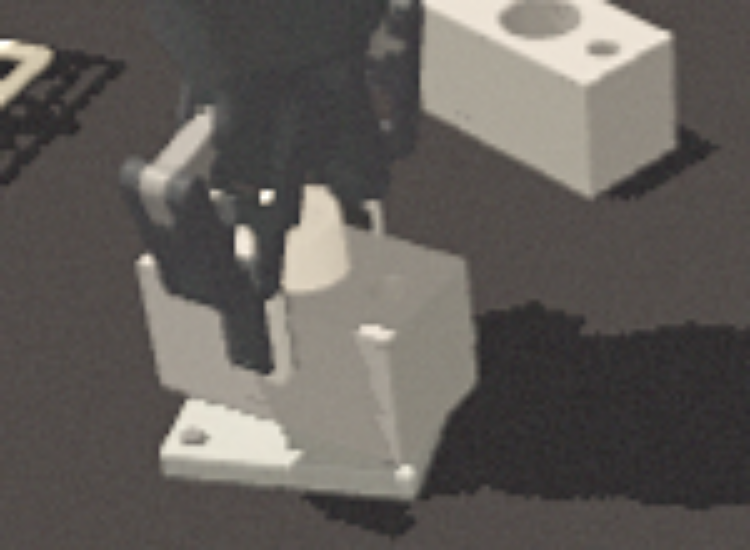

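Run:
```python
from st import *
p,M=st();o=arm.get_obs();print(np.round(o['q'],3),np.round(o['tau'],1),np.round(o['joint_vel'],3),np.round(o['moment'],2))
b=dict(np.load('pics/s6.png.npz'))
f=lambda X:((proj(b,X)-[95,130])*5).round(0).tolist()
for z in(.012,.017,.022):
  c=np.array([.626,-.1405,z]);print(z,f([c+[.025,-.05,0],c+[.025,.05,0],c+[-.025,.05,0],c+[.025,-.05,.054],c+[.025,.05,.054],c+[-.025,.05,.054]]))
print('plate',f([[.5947,-.1986,.012],[.6842,-.1711,.012],[.6541,-.0818,.012]]))
```

```text
t 12.8 p [ 0.6282 -0.1386  0.0009] jaw deg -179.69 yaxis [ 0.014 -0.005 -1.   ] F [ 0.2  0.1 -3.3] w 0.0493
[ 0.09   0.477 -0.301  0.009 -0.78  -0.091] [ -0.1 -60.5  22.2   5.4  -0.2  -0. ] [-0.002  0.025 -0.01  -0.009  0.026  0.   ] [0.05 0.01 0.03]
0.012 [[156.0, 389.0], [393.0, 470.0], [470.0, 387.0], [130.0, 267.0], [377.0, 347.0], [458.0, 265.0]]
0.017 [[153.0, 378.0], [392.0, 459.0], [469.0, 376.0], [128.0, 255.0], [376.0, 335.0], [457.0, 254.0]]
0.022 [[151.0, 367.0], [390.0, 448.0], [468.0, 365.0], [125.0, 243.0], [374.0, 323.0], [456.0, 242.0]]
plate [[231.0, 297.0], [141.0, 460.0], [410.0, 483.0]]
```

Emit:
arm_command --steps '[0.16,0,0,-0.06,-0.05,-0.18,-1,0,0,0,0,0,0,-1]'

```text
time: 13.0
ee_pos: [0.6234, -0.1384, -0.0005]
orientation: [-0.004, 0.707, -0.707, 0.002]
force: [-2.1, 4.6, 4.7]
grip_width: 0.0489
```

Emit:
arm_command --steps '[0,0.2,0,0,0,0,-1,0,0,0,0,0,0,-1]'

```text
time: 13.2
ee_pos: [0.6237, -0.1384, -0.0002]
orientation: [0.005, -0.707, 0.707, -0.003]
force: [0.1, -0.5, -4.5]
grip_width: 0.0493
```

```bash
python3 -c "
from st import *
st()"
```

```text
t 13.2 p [ 6.237e-01 -1.384e-01 -2.000e-04] jaw deg -179.36 yaxis [-0.002 -0.001 -1.   ] F [ 0.1 -0.5 -4.5] w 0.0493
```

Emit:
arm_command --steps '[0,0,0,0,0,0,0.4,0,0,0,0,0,0,0.6,0,0,0,0,0,0,1,0,0,0,0,0,0,1,0,0,0,0,0,0,1]'

```text
time: 13.7
ee_pos: [0.6242, -0.1389, -0.0021]
orientation: [0.005, -0.707, 0.707, -0.003]
force: [-0.1, -0.2, 0.8]
grip_width: 0.0855
```

Emit:
arm_command --steps '[0,-0.3,0,0,0,0,1,0,-0.5,0,0,0,0,1,0,-1,0,0,0,0,1,0,-1,0,0,0,0,1,0,-1,0,0,0,0,1,0,-1,0,0,0,0,1,0,-1,0,0,0,0,1,0,0,0,0,0,0,1]'

```text
time: 14.5
ee_pos: [0.625, -0.1394, 0.1551]
orientation: [0.004, -0.706, 0.708, -0.004]
force: [-0.6, -1.2, 0.4]
grip_width: 0.0854
```

Run:
```python
from st import *
st();b=shot('scene','s7.png');w=shot('wrist','w7.png')
cv2.imwrite('pics/c7.png',np.hstack([cv2.resize(b['color'][130:240,95:245,::-1],(450,330)),cv2.resize(w['color'][60:280,130:400,::-1],(350,330))]))
f=lambda X:((proj(b,X)-[95,130])*3).round(0).tolist()
for z in(.012,.017):
  c=np.array([.623,-.1405,z]);print(z,f([c+[.025,-.05,0],c+[.025,.05,0],c+[-.025,.05,0],c+[.025,-.05,.054],c+[.025,.05,.054],c+[-.025,.05,.054]]))
```

```text
t 14.5 p [ 0.625  -0.1394  0.1551] jaw deg -179.36 yaxis [-0.001 -0.002 -1.   ] F [-0.6 -1.2  0.4] w 0.0854
0.012 [[96.0, 230.0], [239.0, 279.0], [285.0, 229.0], [81.0, 157.0], [229.0, 205.0], [278.0, 156.0]]
0.017 [[95.0, 224.0], [238.0, 272.0], [284.0, 223.0], [80.0, 150.0], [228.0, 198.0], [277.0, 149.0]]
```

View pics/c7.png

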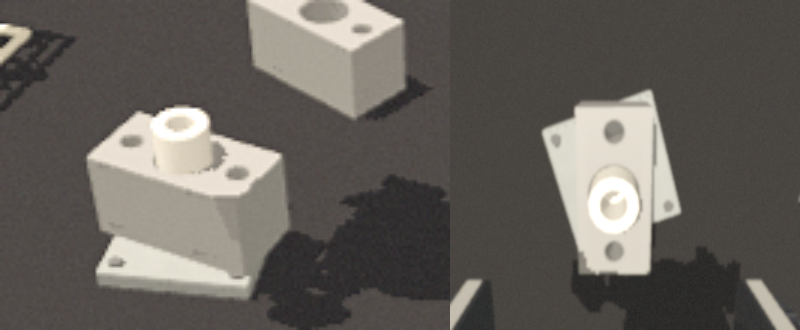

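The block lies level on the plate. Its corners at crop (89,158), (282,155), (100,232) and (240,277) match a base height of 12 mm, and the sleeve stands proud. The gripper is clear, so I'm handing in.

```bash
python3 -c "
from h import *
arm.job_done();print(arm.get_obs()['time'])"
```

```text
the job is handed in; nothing more can be done
the job is handed in; nothing more can be done
```

The block with the stuck sleeve is now on the slim-post stand, released, with its sleeve standing up out of the block. I handed the job in at about 14.6 s on the robot's clock.

- **Final checks:** the last scene picture shows the block level. Its corners fit a base 12 mm above the bench, which is the plate's top, to within about 2–3 mm. I judged the sleeve's height by eye and did not measure it. The gripper was open and well clear above the block, and the wrist force was near zero. The spare was never touched and looks undisturbed where it stood.
- **First grasp missed:** the fingers shut just above the block without touching it. Two camera views showed the real finger tips about 34 mm higher than the reported TCP (tool tip position). I allowed for that and the second grasp held.
- **Setting down:** the reported height stalled about where the plate should be, while the tool slid a few millimetres sideways and tilted by about 0.014 rad. The force reading barely showed any contact at that point. I straightened the tool, the force briefly read +4.7 N, and I then let go.

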